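Rock the stuck tube block out of the dry-block heater

ROBOT

A 6-joint arm with a two-finger parallel gripper is mounted at the origin on a cart in front of the work surface, level with it; the furniture and walls round the work are solid. World frame = base frame: x ahead of the robot, y to its left, z up, the work surface at z = 0. Lengths are in m, angles in degrees, forces in N, time in s.
With the tool pointing down it reaches from about 0.325 to 0.85 m from the base axis. Payload 4.4 kg.
Tool frame: the origin (TCP) lies midway between the tips of the shut fingers; the grasp point (between the pads) lies 19 mm behind it (grasp_offset is the distance from the TCP to the grasp point, in m); z points along the fingers, y is the direction in which the jaws open and shut (so a half turn about z gives the same grasp; the last joint's range is limited). The gripper opens to 94 mm and grips with 3 to 60 N. Pads are 16 mm wide; open, the fingers measure 119 mm over their backs; the gripper's body (75 mm by 177 mm) begins 78 mm behind the grasp point.
Start: joints at [54.632, 11.837, 88.321, -0, 79.842, -8.623], TCP at [0.259, 0.513, 0.169] pointing down, gripper open.
Joint ranges: [-156.59, 156.59], [-49.26, 127.26], [12.9, 141.05], [-63.56, 243.56], [4.71, 150.69], [-161.64, 161.64]. Speed limits (degrees/s): [159.86, 159.86, 180, 180, 180, 180].

INTERFACE

Orientations are given as [roll, pitch, yaw] about the fixed x, y, z axes, in that order (R = Rz(yaw) Ry(pitch) Rx(roll)).
In Python, from bench import get_state, get_image, camera_info, hand_in, grasp_offset gives the robot as it stands.
- The arm moves only by the tool drive_tool, never from a script. Its arguments are lists of equal length, an entry for each row: "linear": the shift along the world's x, y, z in m, a list of three; "angular": the turn, a rotation vector about the world's x, y, z in rad, a list of three; "fingers": the closure, from 0 (fully open) to 1 (shut). In form: {"linear": [[tx, ty, tz], ...], "angular": [[wx, wy, wz], ...], "fingers": [fingers, ...]}. A call has 1 to 10 rows; each row is the pose to reach, as a shift and turn from the pose commanded when the call began; what a row does not reach only later rows make up. A row lasts 1/10 s, in which the tool goes at most 50 mm and 8.59 degrees, less where a joint would pass 70% of its speed; a pose out of reach is approached as far as the arm can. A call with a gripper value outside its range is refused whole. The fingers move at their own pace and stop on an object; the grip force is fixed at half the most. Time passes only in rows, so rows that repeat a pose let the fingers close. It gives the time, the measured TCP pose, the force and the opening at its end, in the units of the state.
- get_state(): the state, without advancing time (a new reading comes with each control period).
- get_image(name): name is "side" or "top"; returns the picture (384x512x3 uint8, red, green, blue); there is no depth.
- camera_info(name): a dict with "K" (3x3 intrinsics, pixels), "D" ([k1, k2, p1, p2, k3] as OpenCV has them; the pictures are not rectified), "view" (4x4, takes a point from world to camera coordinates). Camera axes: x right, y down, z forward; pixel columns grow to the right and rows downward; lengths in m; the calibration is good to about 2 mm. A picture is of the moment at which its call begins. camera_info takes no time and is no camera call.
- hand_in(): hands the job in, once; it reports no verdict.
The state is a dict: "clock": time; "joints": joint angles; "joint_velocities": joint speeds; "joint_efforts": joint torques, N m; "position": TCP position; "eef_rot": TCP orientation; "force": force on the tool from outside, world axes, zero at the start; "wrist_torque": the same for the moment, N m; "gripper_width": opening from 0.0 (shut) to 1.0 (fully open).
Only numpy, scipy, OpenCV 4.12 (cv2) and the standard library are available. Lean on these libraries where they do the work, as an engineer would, in place of code of your own. Each camera call takes 0.05 s, during which the arm holds its last target.

TASK

The aluminium tube block is stuck in the well of the dry-block heater and has to be held up so that the well can be wiped. Grip its upright post and rock it free, leaning it clearly over to the left first and then clearly over to the right while it is still down in the well, each lean freeing the side that rises; pulling it straight up only lifts the heater, which stands loose and must stay flat on the bench where it is. Then raise the block just clear of the heater, level and a finger's breadth above the well, and finish while still holding it there; leave the other things on the bench alone.

Things in the scene. Friction and masses are not known exactly. Their poses are not given: they have to be found in the camera images.
- heater: Dry-block heater, a low white box 150 (x) x 230 (y) x 54 mm high, 1.1 kg, standing loose on rubber feet, turned up to 0.35 rad either way. Origin: centre of its underside, at bench level. Its -x side with the control panel faces the robot; +y is its left as the robot sees it; z up. It is lifted by a straight pull on the stuck block.
- well_mouth (a point): Centre of the mouth of the open well in the heater's top face, 54 mm above the bench; axes as the heater's. The well is 74 mm (x) by 69 mm (y) and 30 mm deep, so its floor is 24 mm above the bench.
- catch_left (a point): Middle of the sprung steel bar in the well's left (+y) wall, 44 mm above the bench; it sits over a rib of the block. It lets go when that side of the block has risen about 5 mm and is fully passed at 9 mm. Freeing one side takes about 8 N; both sides at once take more than the heater weighs.
- catch_right (a point): The same sprung bar in the well's right (-y) wall, 44 mm above the bench, holding the right-hand rib of the block in the same way. A side that has been freed catches again if it is pressed back down, so keep it about 5 to 10 mm up while the other side is raised.
- block: Aluminium tube block, 70 (x) x 60 (y) x 46 mm high, 0.3 kg, with six tube holes, a 1.6 mm rib along each y side and a lifting post on top. Origin: centre of its underside, on the well floor at the start; axes as the heater's then. It has 4.5 mm of room to either y side and 2 mm in x, and can lean about 0.16 rad about the lower edge it leans towards. Leaning left: top towards +y, right side rises.
- post_centre (a point): Grip point of the block's lifting post: on its axis, 75 mm above the block's underside, 29 mm above its top face. The post is 26 mm wide in y, 18 mm in x, and stands 51 mm above the top face; axes as the block's. Gripped firmly (about 50 N) across its 26 mm width it is stiff for rocking.
- oil_bottle: Small amber glass bottle with a black cap, 31 mm across and 62 mm high, standing upright near the heater; bystander. Origin: centre of its underside.
- tweezers: Steel tweezers, 124 mm long, lying flat; bystander. Origin: centre of their underside.
- marker: White marker pen with a green cap, 118 mm long, lying flat; bystander. Origin: centre of its underside.

How it is judged:
By the outcome, as a careful person would: the job done as asked, in the order asked, and still so for the second after the job is handed in, while the arm keeps its last pose, push and grip.
It also fails if it takes over 38 s, if anything falls off the work surface, if the arm or the gripper's body presses on something with over 40 N, if the wrist force passes 120 N, or if a joint passes its speed limit or range.

## Working session

There is one attempt and no reset: what is moved stays moved. The work goes in short steps, Python scripts to look and compute and a tool call to move; the robot and the scene stay as the last step left them, time stands still between calls to the robot, and variables do not carry over. Pictures are saved under pics/ and viewed, and the job is handed in when it is done.

Besides the shell and the picture viewer there is one more tool, called after "Request:" in YAML: its name, and indented under it one key for each argument. drive_tool: Moves the arm, as the interface text tells. Its arguments: {"type":"object","properties":{"linear":{"type":"array"},"angular":{"type":"array"},"fingers":{"type":"array"}},"required":["linear","angular","fingers"]}

```bash
mkdir -p pics; ls; python3 - <<'E'
from bench import *
import cv2,json
print(get_state(), grasp_offset if not callable(grasp_offset) else grasp_offset())
for n in ("side","top"):
    im=get_image(n); cv2.imwrite(f"pics/{n}0.png",im[:,:,::-1]); c=camera_info(n); print(n,c)
E
```

```text
pics
{'clock': 0.0, 'joints': array([ 5.46304982e+01,  1.18841833e+01,  8.84043530e+01, -7.96590825e-04,
        7.98407392e+01, -8.62024245e+00]), 'joint_velocities': array([-0.0686678 , -0.02087961, -0.05279323,  0.00265002, -0.03953785,
        0.03875962]), 'joint_efforts': array([ 5.38235290e-04, -3.70882273e+01, -2.81416869e+01,  6.99878437e-02,
        3.62254400e-02, -1.99722308e-04]), 'position': array([0.25827116, 0.51274055, 0.16789525]), 'eef_rot': array([-1.79872067e+02, -1.86014795e-02,  1.53250861e+02]), 'force': array([-0.33938566, -0.41042323, -0.01736928]), 'wrist_torque': array([-0.01226582, -0.03494649, -0.00143015]), 'gripper_width': 0.9986918230344002} 0.0188
side {'K': array([[394.36973702,   0.        , 260.54255774],
       [  0.        , 394.36973702, 190.326831  ],
       [  0.        ,   0.        ,   1.        ]]), 'D': array([0.01123583, 0.        , 0.        , 0.        , 0.        ]), 'view': array([[-0.94042286, -0.3399994 ,  0.00229308,  0.54883603],
       [-0.1592653 ,  0.434542  , -0.88645802,  0.16025387],
       [ 0.30039875, -0.83401059, -0.46280333,  0.91424377],
       [ 0.        ,  0.        ,  0.        ,  1.        ]])}
top {'K': array([[467.6713226 ,   0.        , 258.36101691],
       [  0.        , 467.6713226 , 191.05567197],
       [  0.        ,   0.        ,   1.        ]]), 'D': array([0.05988891, 0.        , 0.        , 0.        , 0.        ]), 'view': array([[-1.50332336e-02, -9.99886570e-01, -9.21320829e-04,
        -1.62195771e-02],
       [-9.98029414e-01,  1.50614386e-02, -6.09134003e-02,
         5.82478546e-01],
       [ 6.09203674e-02,  3.77990817e-06, -9.98142630e-01,
         1.41678013e+00],
       [ 0.00000000e+00,  0.00000000e+00,  0.00000000e+00,
         1.00000000e+00]])}
```

View pics/side0.png

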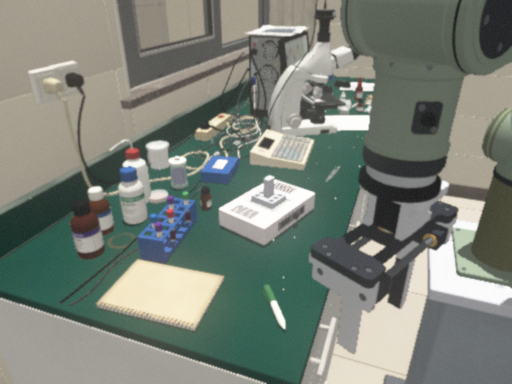

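View pics/top0.png

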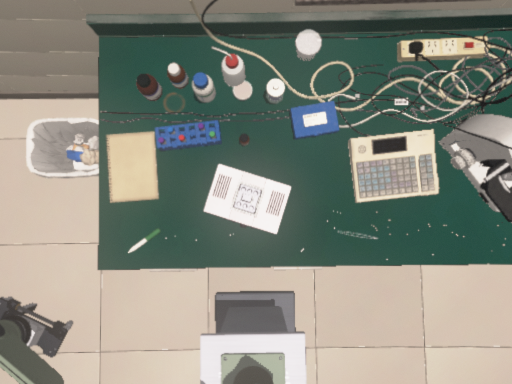

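The side view shows the heater near (267,210) with its post near (269,185). In the top view it sits around (248,199). Next I measure it.

```bash
cat > h.py <<'E'
from bench import *
import cv2,numpy as np
def ray(n,uv):
    c=camera_info(n); p=cv2.undistortPoints(np.array(uv,float).reshape(-1,1,2),c["K"],c["D"]).reshape(-1,2)
    V=c["view"];R=V[:3,:3];o=-R.T@V[:3,3]
    return o,(np.c_[p,np.ones(len(p))])@R
def plane(n,uv,z):
    o,d=ray(n,uv); return o+d*((z-o[2])/d[:,2])[:,None]
def proj(n,P):
    c=camera_info(n);V=c["view"]
    return cv2.projectPoints(np.array(P,float).reshape(-1,1,3),cv2.Rodrigues(V[:3,:3])[0],V[:3,3],c["K"],np.array(c["D"]))[0].reshape(-1,2)
E
python3 - <<'E'
from h import *
np.set_printoptions(precision=4,suppress=True)
im=cv2.imread("pics/top0.png")
m=((im.min(2)>150)).astype(np.uint8); roi=np.zeros_like(m); roi[150:245,195:300]=1; m*=roi
m=cv2.morphologyEx(m,cv2.MORPH_CLOSE,np.ones((9,9)))
cs=max(cv2.findContours(m,0,2)[0],key=cv2.contourArea)
r=cv2.minAreaRect(cs); b=cv2.boxPoints(r); print(r); print(b)
P=plane("top",cs.reshape(-1,2),0.054)[:,:2]
R=cv2.minAreaRect((P*1000).astype(np.float32)); print(R, cv2.boxPoints(R))
cr=cv2.resize(im[150:250,190:310],None,fx=6,fy=6,interpolation=cv2.INTER_CUBIC); cv2.imwrite("pics/t0c.png",cr)
s=cv2.imread("pics/side0.png")
cv2.imwrite("pics/s0c.png",cv2.resize(s[165:250,205:330],None,fx=6,fy=6,interpolation=cv2.INTER_CUBIC))
E
```

```text
((247.03778076171875, 198.38035583496094), (77.39075469970703, 50.79082489013672), 17.525569915771484)
[[202.4912 210.9446]
 [217.7859 162.5113]
 [291.5844 185.8161]
 [276.2897 234.2494]]
((558.8590698242188, 9.254806518554688), (230.56106567382812, 151.77308654785156), 71.69764709472656) [[ 450.6097  -76.3632]
 [ 594.705  -124.0247]
 [ 667.1084   94.8728]
 [ 523.0131  142.5344]]
```

View pics/t0c.png

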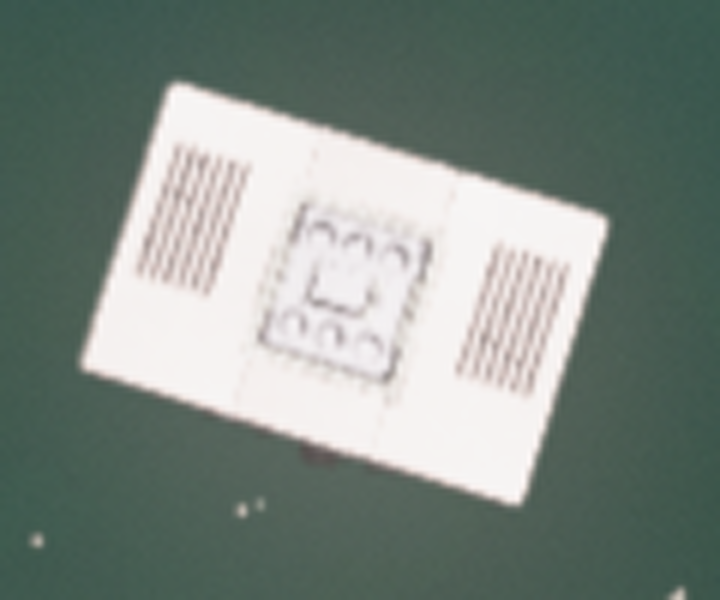

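View pics/s0c.png

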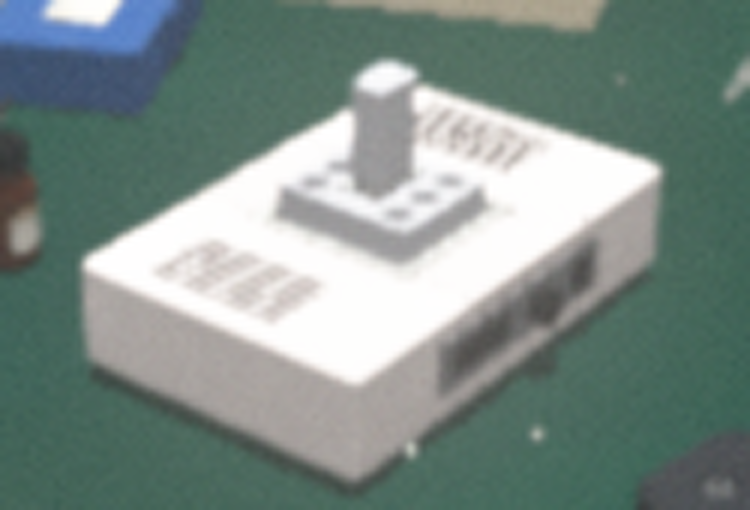

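The heater measures 231×152 mm, which is right, with a yaw of about −18.3°. In the side crop the post top is near (387,77), and in the top crop the block is centred near (346,292). I'll check both against their known heights.

```bash
python3 - <<'E'
from h import *
np.set_printoptions(precision=4,suppress=True)
t=lambda p:(np.array(p,float)+.5)/6-.5+[190,150]
s=lambda p:(np.array(p,float)+.5)/6-.5+[205,165]
a=plane("top",t([(300,203),(432,240),(392,382),(262,342)]),0.070);print("blk top",a,a.mean(0))
a=plane("side",s([(357,88),(365,62),(418,72),(408,95),(387,78)]),0.121);print("post top side",a, a[:4].mean(0))
a=plane("side",s([(280,192),(400,240),(486,188),(360,150)]),0.070);print("blk top side",a,a.mean(0))
a=plane("side",s([(85,265),(355,383),(660,170),(415,85)]),0.054);print("heater side",a,a.mean(0))
yaw=np.radians(-18.3);X=np.array([np.cos(yaw),np.sin(yaw)]);Y=np.array([-X[1],X[0]])
c=np.array([.5589,.0093])
for n in("top","side"):
  pts=[]
  for q in [(9,13),(9,-13),(-9,13),(-9,-13)]:
    pts.append([*(c+X*q[0]/1e3+Y*q[1]/1e3),.121])
  print(n,proj(n,pts))
print([-(camera_info("top")["view"][:3,:3].T@camera_info("top")["view"][:3,3])])
im=cv2.imread("pics/top0.png")[178:220,228:270]
g=cv2.cvtColor(im,6); g=cv2.normalize(g,None,0,255,32); g=np.clip((g.astype(float)-60)*1.3,0,255).astype(np.uint8)
cv2.imwrite("pics/t0d.png",cv2.resize(cv2.createCLAHE(4,(2,2)).apply(g),None,fx=14,fy=14,interpolation=cv2.INTER_CUBIC))
E
```

```text
blk top [[ 0.6025  0.0302  0.07  ]
 [ 0.5832 -0.0346  0.07  ]
 [ 0.5136 -0.0139  0.07  ]
 [ 0.5342  0.0497  0.07  ]] [0.5584 0.0079 0.07  ]
post top side [[ 0.5669  0.0204  0.121 ]
 [ 0.5722 -0.0053  0.121 ]
 [ 0.5473 -0.0036  0.121 ]
 [ 0.5442  0.0194  0.121 ]
 [ 0.558   0.0067  0.121 ]] [0.5577 0.0077 0.121 ]
blk top side [[ 0.5985  0.0312  0.07  ]
 [ 0.5357  0.0534  0.07  ]
 [ 0.5148 -0.0034  0.07  ]
 [ 0.5788 -0.0185  0.07  ]] [0.5569 0.0157 0.07  ]
heater side [[ 0.6639  0.0933  0.054 ]
 [ 0.5249  0.1404  0.054 ]
 [ 0.4527 -0.0763  0.054 ]
 [ 0.5865 -0.1226  0.054 ]] [0.557  0.0087 0.054 ]
top [[242.99   192.8097]
 [251.7053 195.5439]
 [241.0802 198.8401]
 [249.8019 201.5785]]
side [[262.5797 178.718 ]
 [268.683  175.3207]
 [268.1556 180.6372]
 [274.2189 177.1732]]
[array([ 0.4948, -0.025 ,  1.4496])]
```

View pics/t0d.png

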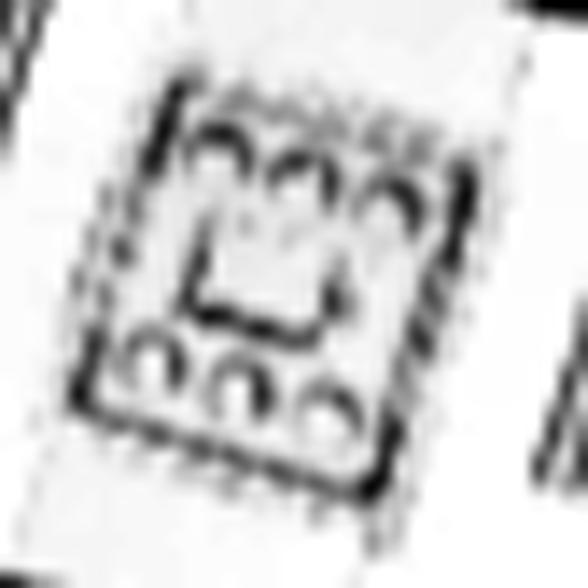

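Block centre is about (0.558, 0.008), and both views agree. The jaw axis lies along block y at tool yaw 161.7°, so the tool turns +0.147 rad. I'll move above the post.

Request:
drive_tool:
  linear:
    - [0.01,-0.017,0.003]
    - [0.03,-0.05,0.01]
    - [0.05,-0.085,0.015]
    - [0.075,-0.127,0.02]
    - [0.1,-0.169,0.02]
    - [0.125,-0.211,0.02]
    - [0.15,-0.253,0.02]
    - [0.175,-0.295,0.02]
    - [0.2,-0.337,0.02]
    - [0.22,-0.372,0.02]
  angular:
    - [0,0,0.01]
    - [0,0,0.02]
    - [0,0,0.04]
    - [0,0,0.06]
    - [0,0,0.08]
    - [0,0,0.1]
    - [0,0,0.12]
    - [0,0,0.13]
    - [0,0,0.14]
    - [0,0,0.147]
  fingers: [0,0,0,0,0,0,0,0,0,0]

```text
clock: 1.1
position: [0.4794, 0.1391, 0.1887]
eef_rot: [-180.0, -0.0, 161.6]
force: [0.0, 0.4, -0.1]
gripper_width: 1.001
```

Request:
drive_tool:
  linear:
    - [0.02,-0.034,0]
    - [0.04,-0.067,0]
    - [0.055,-0.093,0]
    - [0.066,-0.112,0]
    - [0.074,-0.126,0]
    - [0.079,-0.133,0]
    - [0.079,-0.133,0]
    - [0.079,-0.133,0]
    - [0.079,-0.133,0]
  angular:
    - [0,0,0]
    - [0,0,0]
    - [0,0,0]
    - [0,0,0]
    - [0,0,0]
    - [0,0,0]
    - [0,0,0]
    - [0,0,0]
    - [0,0,0]
  fingers: [0,0,0,0,0,0,0,0,0]

```text
clock: 2.0
position: [0.5573, 0.0095, 0.1891]
eef_rot: [180.0, -0.0, 161.8]
force: [-0.5, 0.3, 0.1]
gripper_width: 1.001
```

```bash
python3 - <<'E'
from h import *
for n in ("side","top"):
    cv2.imwrite(f"pics/{n}1.png",get_image(n)[:,:,::-1])
s=get_state();print(s['clock'],s['position'],s['eef_rot'],s['force'],s['joints'])
s=cv2.imread("pics/side1.png")
cv2.imwrite("pics/s1c.png",cv2.resize(s[120:250,190:350],None,fx=4.6,fy=4.6,interpolation=cv2.INTER_CUBIC))
E
```

```text
2.1 [0.55746013 0.00941386 0.18916208] [ 1.79989738e+02 -8.58928662e-04  1.61752760e+02] [-0.15311127 -0.56196385 -0.27359607] [-7.93362700e+00  8.83968475e+00  8.94202523e+01  1.03572946e-02
  8.17390709e+01 -7.96878752e+01]
```

View pics/s1c.png

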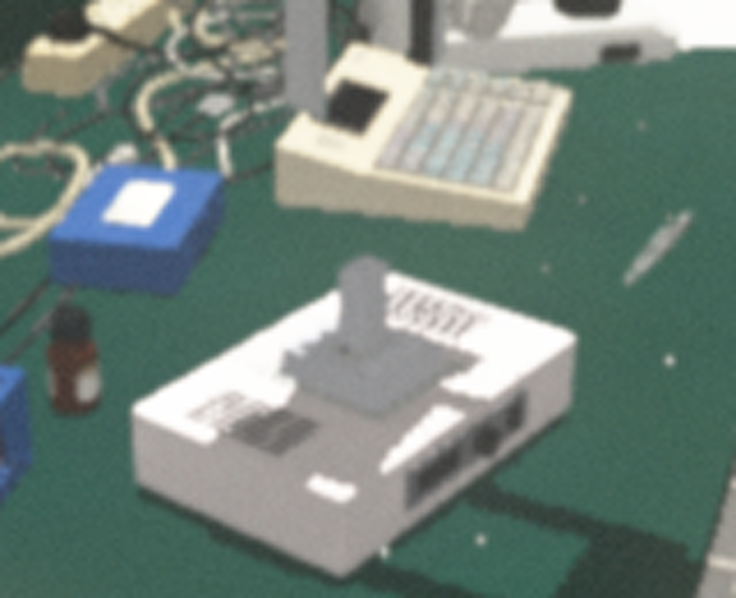

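Side crop: post top at (362,268) under the gripper, path clear. I'll descend 109 mm in steps and then close.

Request:
drive_tool:
  linear:
    - [0,-0.001,-0.01]
    - [0,-0.001,-0.025]
    - [0,-0.001,-0.04]
    - [0,-0.001,-0.055]
    - [0,-0.001,-0.07]
    - [0,-0.001,-0.085]
    - [0,-0.001,-0.097]
    - [0,-0.001,-0.105]
    - [0,-0.001,-0.109]
    - [0,-0.001,-0.109]
  angular:
    - [0,0,0]
    - [0,0,0]
    - [0,0,0]
    - [0,0,0]
    - [0,0,0]
    - [0,0,0]
    - [0,0,0]
    - [0,0,0]
    - [0,0,0]
    - [0,0,0]
  fingers: [0,0,0,0,0,0,0,0,0,0]

```text
clock: 3.1
position: [0.5576, 0.0075, 0.0796]
eef_rot: [-180.0, -0.0, 161.7]
force: [-0.2, -0.7, -0.5]
gripper_width: 1.001
```

```bash
python3 - <<'E'
from h import *
cv2.imwrite(f"pics/side2.png",get_image("side")[:,:,::-1])
s=get_state();print(s['clock'],s['position'],s['eef_rot'],s['force'])
s=cv2.imread("pics/side2.png")
cv2.imwrite("pics/s2c.png",cv2.resize(s[120:250,190:350],None,fx=4.6,fy=4.6,interpolation=cv2.INTER_CUBIC))
E
```

```text
3.15 [0.55808325 0.00745484 0.08024021] [1.79995303e+02 2.76355549e-02 1.61678318e+02] [-0.15542506  0.37239312  0.04815444]
```

View pics/s2c.png

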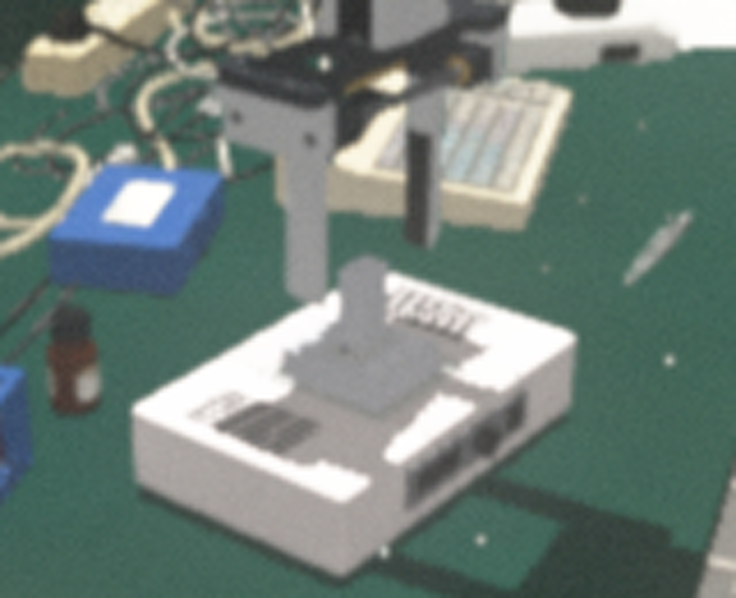

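The fingertips look higher and farther back than expected, near crop (307,293) and (422,243). I'll check the projection before closing.

```bash
python3 - <<'E'
from h import *
np.set_printoptions(precision=4,suppress=True)
s=get_state();p=s['position'];Y=np.array([.314,.949,0])
q=proj("side",[p,p+Y*.05,p-Y*.05,p+[0,0,.041]]);print((q-[190,120])*4.6)
V=camera_info("side")["view"];print(-V[:3,:3].T@V[:3,3])
# where would tips be, given depth hypotheses?
for z in(.08,.12,.15,.18):
  uv=np.array([(307,293),(422,243)])/4.6+[190,120]
  print(z,plane("side",uv,z))
E
python3 - <<'E'
import sys; sys.path.insert(0,'.')
from h import *
cv2.imwrite("pics/top2.png",get_image("top")[:,:,::-1])
E
```

```text
[[362.3158 329.583 ]
 [307.7832 362.5427]
 [413.3088 298.7634]
 [363.1874 265.0272]]
[0.267  0.8795 0.5639]
0.08 [[ 0.6043 -0.0259  0.08  ]
 [ 0.5607 -0.1168  0.08  ]]
0.12 [[ 0.5764  0.0489  0.12  ]
 [ 0.5364 -0.0345  0.12  ]]
0.15 [[0.5555 0.105  0.15  ]
 [0.5182 0.0273 0.15  ]]
0.18 [[0.5346 0.1612 0.18  ]
 [0.5    0.0891 0.18  ]]
```

View pics/top2.png

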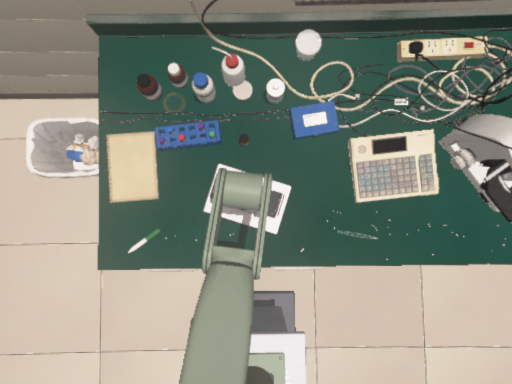

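View pics/side2.png

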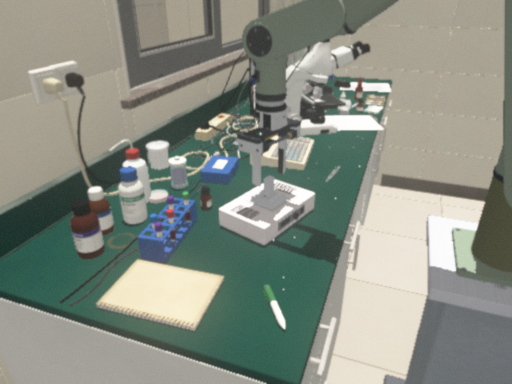

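```bash
python3 - <<'E'
from h import *
np.set_printoptions(precision=4,suppress=True)
# start pose tips, side0 ; yaw 153.25 -> tool y
a=np.radians(153.25);Y=np.array([np.sin(a),-np.cos(a),0]);p=np.array([.2583,.5127,.168])
for dz in(0,.019,.04): print(dz,proj("side",[p+[0,0,dz],p+Y*.05+[0,0,dz],p-Y*.05+[0,0,dz]]).ravel())
p=np.array([.5575,.0094,.1892]);Y=np.array([.314,.949,0])
for dz in(0,.04): print("s1",dz,((proj("side",[p+Y*.05+[0,0,dz],p-Y*.05+[0,0,dz]])-[190,120])*4.6).ravel())
cv2.imwrite("pics/side3.png",get_image("side")[:,:,::-1]); s=cv2.imread("pics/side3.png")
q=cv2.imread("pics/side0.png")[160:384,290:480]
cv2.imwrite("pics/s3c.png",np.hstack([cv2.resize(q,(475,560)),cv2.resize(s[150:240,215:265+15],(325,450)).copy() if 0 else cv2.resize(s[150:290,215:295],(320,560),interpolation=2)]))
E
```

```text
0 [367.8192 347.1715 343.4967 371.415  389.2817 325.8156]
0.019 [369.8072 336.0873 345.1439 360.036  391.5225 315.0366]
0.04 [372.0928 323.3605 347.0424 346.938  394.0931 302.6871]
s1 0 [307.1259 182.3036 418.1065 127.5459]
s1 0.04 [306.9581 110.5302 420.0111  59.7349]
```

View pics/s3c.png

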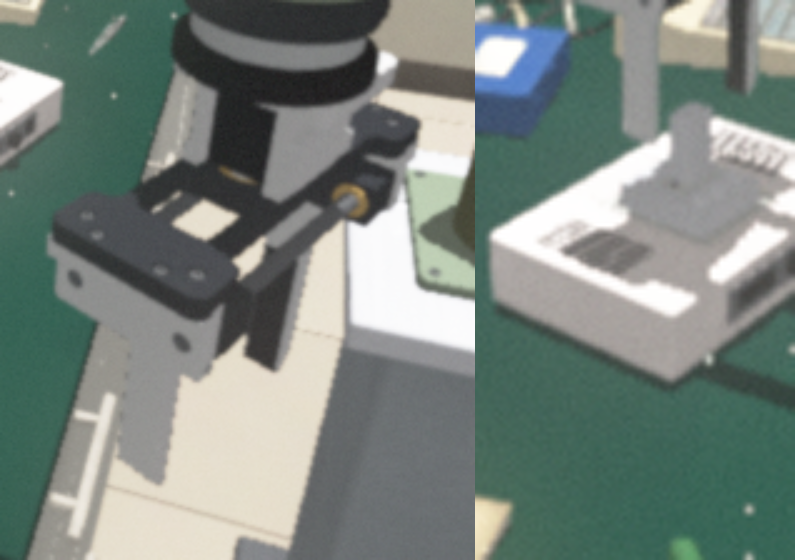

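In both the start view and this one, the tips show about 40 mm above the reported TCP. I'll half-close to see whether the tips drop as the jaws shut or the offset is constant.

Request:
drive_tool:
  linear:
    - [0,0,0]
    - [0,0,0]
    - [0,0,0]
    - [0,0,0]
    - [0,0,0]
    - [0,0,0]
  angular:
    - [0,0,0]
    - [0,0,0]
    - [0,0,0]
    - [0,0,0]
    - [0,0,0]
    - [0,0,0]
  fingers: [0.52,0.52,0.52,0.52,0.52,0.52]

```text
clock: 3.85
position: [0.5578, 0.0075, 0.08]
eef_rot: [-180.0, -0.0, 161.7]
force: [-0.2, 0.8, 0.2]
gripper_width: 0.528
```

```bash
python3 - <<'E'
from h import *
cv2.imwrite("pics/side4.png",get_image("side")[:,:,::-1]); s=cv2.imread("pics/side4.png")
cv2.imwrite("pics/s4c.png",cv2.resize(s[120:250,190:350],None,fx=4.6,fy=4.6,interpolation=2))
E
```

```text
(no output)
```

View pics/s4c.png

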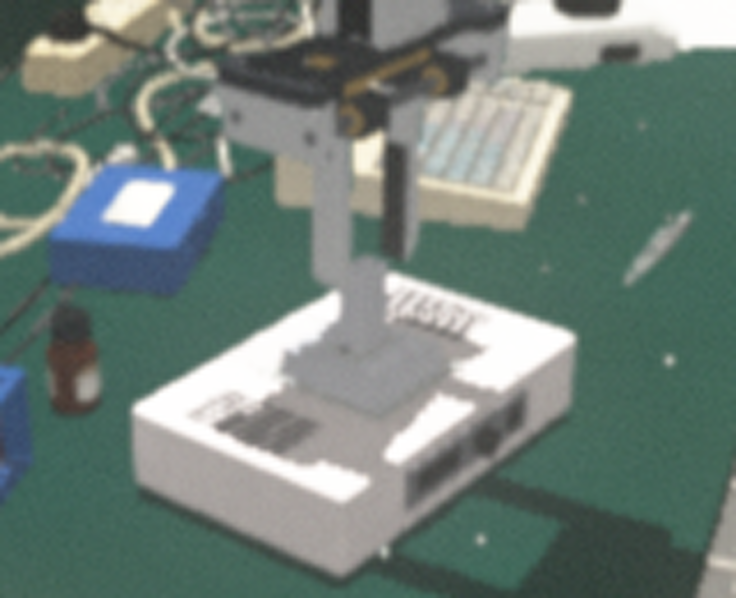

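The jaws slide linearly and the tips stay about 40 mm above the reported TCP. I'll confirm horizontally with the top view of the start pose.

```bash
python3 - <<'E'
from h import *
np.set_printoptions(precision=1,suppress=True)
a=np.radians(153.25);Y=np.array([np.sin(a),-np.cos(a),0]);p=np.array([.2583,.5127,.168])
im=cv2.imread("pics/top0.png")[270:384,0:110]
c=cv2.resize(im,None,fx=5,fy=5,interpolation=2)
for dz,col in((.04,(0,0,255)),(.137,(0,255,0))):
  for k in (-.06,0,.06):
    q=(proj("top",[p+Y*k+[0,0,dz]])[0]-[0,270])*5; print(dz,k,q); cv2.circle(c,tuple(int(v) for v in q),4,col,-1)
cv2.imwrite("pics/t0g.png",c)
E
```

```text
0.04 -0.06 [363.4 275.7]
0.04 0 [258.7 225.1]
0.04 0.06 [153.7 174.6]
0.137 -0.06 [281.2 322.5]
0.137 0 [167.  267.5]
0.137 0.06 [ 52.4 212.7]
```

View pics/t0g.png

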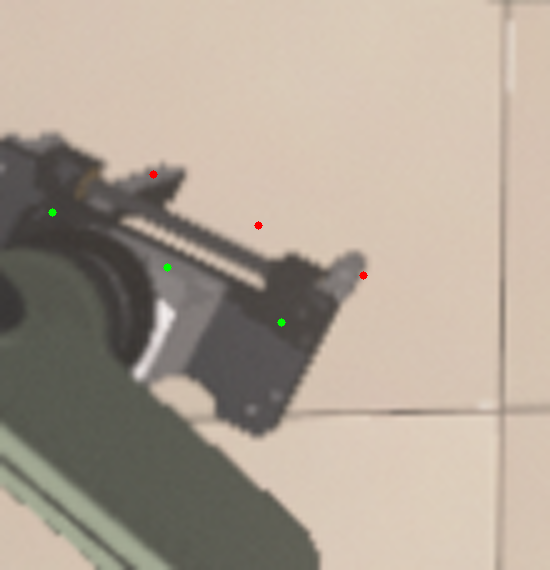

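```bash
python3 - <<'E'
from h import *
np.set_printoptions(precision=0,suppress=True,linewidth=150)
p=np.array([.558,.0075,.080]);X=np.array([.949,-.314,0]);Y=np.array([.314,.949,0])
im=cv2.imread("pics/side4.png")
for dz,col in((.02,(255,0,0)),(.03,(0,255,0)),(.04,(0,0,255))):
  for sg in(1,-1):
    q=(proj("side",[p+[0,0,dz]+sg*Y*k+X*h for k,h in((.0248,-.008),(.0248,.008),(.0373,.008),(.0373,-.008))])-[190,120]+.5)*4.6-.5
    print(dz,sg,q.tolist() and q.round().ravel())
s=cv2.resize(im[150:215,235:300],None,fx=9,fy=9,interpolation=2)
for dz,col in((.02,(255,0,0)),(.03,(0,255,0)),(.04,(0,0,255))):
  for sg in(1,-1):
    q=(proj("side",[p+[0,0,dz]+sg*Y*k+X*h for k,h in((.0248,-.008),(.0248,.008),(.0373,.008),(.0373,-.008))])-[235,150]+.5)*9-.5
    cv2.polylines(s,[q.round().astype(int).reshape(-1,1,2)],True,col,1)
cv2.imwrite("pics/s4d.png",s)
E
```

```text
0.02 1 [349. 320. 327. 312. 313. 320. 335. 329.]
0.02 -1 [402. 289. 379. 282. 392. 274. 414. 282.]
0.03 1 [349. 304. 327. 296. 313. 304. 335. 312.]
0.03 -1 [402. 274. 380. 266. 393. 259. 415. 266.]
0.04 1 [349. 288. 327. 280. 313. 288. 336. 296.]
0.04 -1 [403. 258. 380. 250. 393. 243. 415. 251.]
```

View pics/s4d.png

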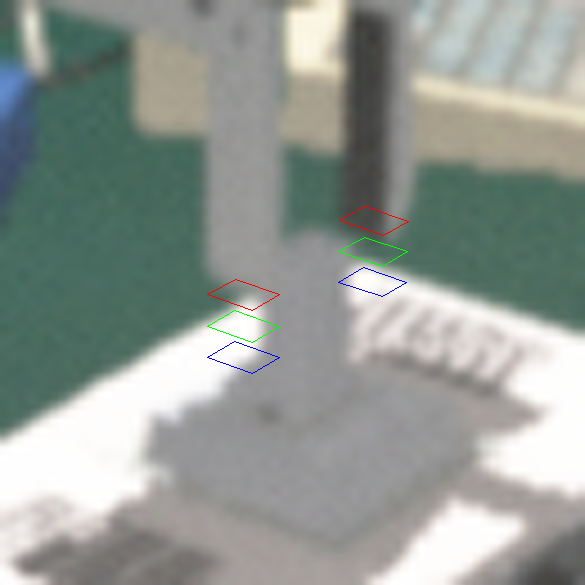

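The red outlines (tips 40 mm above the reported TCP) match the fingers, so the tips are really level with the post top at z≈0.12. I trust the images over the reported TCP. I'll go down another 40 mm carefully and watch the force.

Request:
drive_tool:
  linear:
    - [0,0,-0.005]
    - [0,0,-0.01]
    - [0,0,-0.015]
    - [0,0,-0.018]
    - [0,0,-0.02]
    - [0,0,-0.02]
  angular:
    - [0,0,0]
    - [0,0,0]
    - [0,0,0]
    - [0,0,0]
    - [0,0,0]
    - [0,0,0]
  fingers: [0.45,0.45,0.45,0.45,0.45,0.45]

```text
clock: 4.5
position: [0.5574, 0.0075, 0.0595]
eef_rot: [-180.0, -0.1, 161.7]
force: [-0.2, 0.1, 0.1]
gripper_width: 0.549
```

```bash
python3 - <<'E'
from h import *
cv2.imwrite("pics/side5.png",get_image("side")[:,:,::-1]); s=cv2.imread("pics/side5.png")
print(get_state()['force'],get_state()['position'])
cv2.imwrite("pics/s5c.png",cv2.resize(s[150:215,235:300],None,fx=9,fy=9,interpolation=2))
E
```

```text
[-0.38654574  1.09395228 -0.60184043] [0.55769662 0.0074561  0.05986881]
```

View pics/s5c.png

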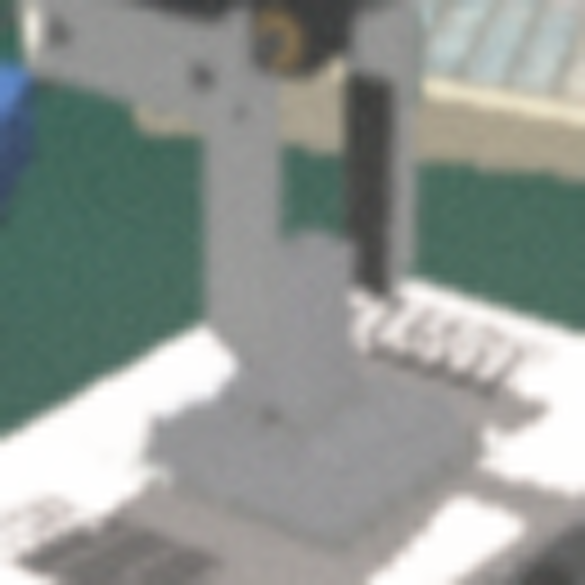

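There's no contact, although the reported TCP is already below the block's top, so the 40 mm offset is confirmed. I'll go down the last 20 mm and look.

Request:
drive_tool:
  linear:
    - [0,0,-0.005]
    - [0,0,-0.01]
    - [0,0,-0.014]
    - [0,0,-0.018]
    - [0,0,-0.02]
    - [0,0,-0.02]
  angular:
    - [0,0,0]
    - [0,0,0]
    - [0,0,0]
    - [0,0,0]
    - [0,0,0]
    - [0,0,0]
  fingers: [0.45,0.45,0.45,0.45,0.45,0.45]

```text
clock: 5.15
position: [0.5574, 0.0075, 0.0395]
eef_rot: [-180.0, -0.1, 161.7]
force: [0.1, -0.3, 0.6]
gripper_width: 0.552
```

```bash
python3 - <<'E'
from h import *
cv2.imwrite("pics/side6.png",get_image("side")[:,:,::-1]); s=cv2.imread("pics/side6.png")
print(get_state()['force'],get_state()['position'])
cv2.imwrite("pics/s6c.png",cv2.resize(s[150:215,235:300],None,fx=9,fy=9,interpolation=2))
E
```

```text
[-0.28698079 -0.26642658  0.11320788] [0.55763828 0.00749418 0.03983755]
```

View pics/s6c.png

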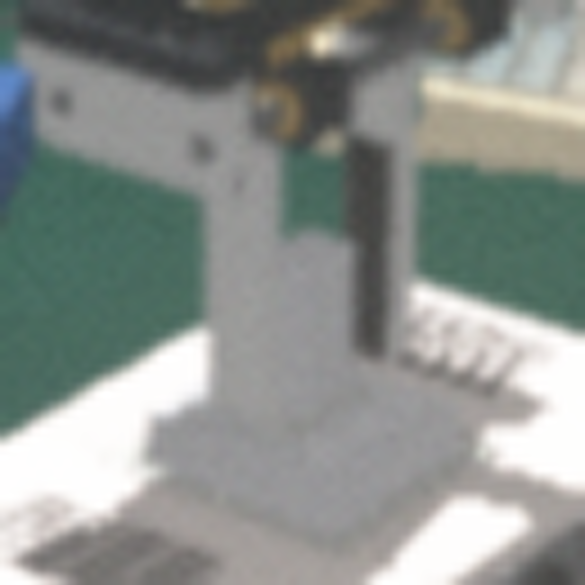

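The fingers straddle the post, with tips about 10 mm above the block top. I'll close.

Request:
drive_tool:
  linear:
    - [0,0,0]
    - [0,0,0]
    - [0,0,0]
    - [0,0,0]
    - [0,0,0]
    - [0,0,0]
    - [0,0,0]
    - [0,0,0]
    - [0,0,0]
  angular:
    - [0,0,0]
    - [0,0,0]
    - [0,0,0]
    - [0,0,0]
    - [0,0,0]
    - [0,0,0]
    - [0,0,0]
    - [0,0,0]
    - [0,0,0]
  fingers: [1,1,1,1,1,1,1,1,1]

```text
clock: 6.1
position: [0.5582, 0.0082, 0.0403]
eef_rot: [179.9, 0.0, 161.7]
force: [0.6, 5.5, 1.3]
gripper_width: 0.272
```

```bash
python3 - <<'E'
from h import *
s=get_state();print(s['force'],s['position'],s['eef_rot'],s['wrist_torque'],s['gripper_width'])
E
```

```text
[0.63501533 5.50663046 1.31278653] [0.55820252 0.00818855 0.04032811] [1.79920072e+02 2.97697913e-02 1.61669958e+02] [ 1.07715064 -0.31317273  0.00357691] 0.2716755533656675
```

Gripped: the opening is 25.6 mm against a 26 mm post. Before rocking I need to know whether the 40 mm offset lies along the tool or along world z, because that changes where a rotation pivots. I'll release, rise, tilt in free air and look.

Request:
drive_tool:
  linear:
    - [0,0,0]
    - [0,0,0]
    - [0,0,0]
    - [0,0,0.015]
    - [0,0,0.045]
    - [0,0,0.07]
    - [0,0,0.07]
    - [0,0,0.07]
    - [0,0,0.07]
    - [0,0,0.07]
  angular:
    - [0,0,0]
    - [0,0,0]
    - [0,0,0]
    - [0,0,0]
    - [0,0,0]
    - [0,0,0]
    - [0.142,-0.047,0]
    - [0.285,-0.094,0]
    - [0.285,-0.094,0]
    - [0.285,-0.094,0]
  fingers: [0.5,0.5,0.5,0.5,0.5,0.5,0.5,0.5,0.5,0.5]

```text
clock: 7.1
position: [0.5576, 0.006, 0.1106]
eef_rot: [162.9, -0.0, 161.5]
force: [-0.2, 0.0, 0.4]
gripper_width: 0.501
```

```bash
python3 - <<'E'
from h import *
from scipy.spatial.transform import Rotation as Ro
np.set_printoptions(precision=4,suppress=True)
cv2.imwrite("pics/side7.png",get_image("side")[:,:,::-1]); im=cv2.imread("pics/side7.png")
st=get_state();p=st['position'];R=Ro.from_euler('xyz',st['eef_rot'],degrees=True).as_matrix()
print(st['clock'],p,st['eef_rot'],st['gripper_width'],R[:,2])
g=st['gripper_width']*.094/2
s=cv2.resize(im[125:205,225:305],None,fx=7,fy=7,interpolation=2)
for sh,col in((-.04*R[:,2],(0,0,255)),(np.array([0,0,.04]),(255,0,0))):
  for sg in(1,-1):
    q=(proj("side",[p+sh+sg*R[:,1]*k+R[:,0]*h for k,h in((g,-.008),(g,.008),(g+.0125,.008),(g+.0125,-.008))])-[225,125]+.5)*7-.5
    cv2.polylines(s,[q.round().astype(int).reshape(-1,1,2)],True,col,1)
cv2.imwrite("pics/s7c.png",s)
E
```

```text
7.15 [0.558  0.0071 0.1107] [162.8777   0.0076 161.6463] 0.500227430654325 [ 0.0928  0.2794 -0.9557]
```

View pics/s7c.png

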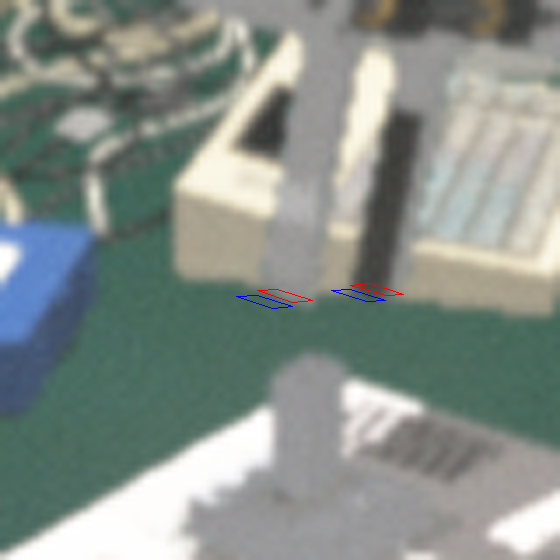

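The red outline (offset along the tool axis) fits. The reported TCP is therefore a point 40 mm beyond the real tips, which when gripped is 16 mm above the block's underside. I'll go back and regrip.

Request:
drive_tool:
  linear:
    - [0,0,0]
    - [0,0.001,0]
    - [0,0.001,0]
    - [0,0.001,-0.015]
    - [0,0.001,-0.035]
    - [0,0.001,-0.055]
    - [0,0.001,-0.065]
    - [0,0.001,-0.07]
    - [0,0.001,-0.07]
    - [0,0.001,-0.07]
  angular:
    - [-0.142,0.047,0]
    - [-0.285,0.094,0]
    - [-0.285,0.094,0]
    - [-0.285,0.094,0]
    - [-0.285,0.094,0]
    - [-0.285,0.094,0]
    - [-0.285,0.094,0]
    - [-0.285,0.094,0]
    - [-0.285,0.094,0]
    - [-0.285,0.094,0]
  fingers: [0.5,0.5,0.5,0.5,0.5,0.5,0.5,0.5,0.5,1]

```text
clock: 8.15
position: [0.5584, 0.0081, 0.0406]
eef_rot: [180.0, 0.1, 161.6]
force: [-0.2, 0.2, 0.0]
gripper_width: 0.445
```

Request:
drive_tool:
  linear:
    - [0,0,0]
    - [0,0,0]
    - [0,0,0]
    - [0,0,0]
    - [0,0,0]
    - [0,0,0]
    - [0,0,0]
  angular:
    - [0,0,0]
    - [0,0,0]
    - [0,0,0]
    - [0,0,0]
    - [0,0,0]
    - [0,0,0]
    - [0,0,0]
  fingers: [1,1,1,1,1,1,1]

```text
clock: 8.85
position: [0.5586, 0.0083, 0.041]
eef_rot: [180.0, 0.1, 161.7]
force: [-0.5, -0.8, 5.8]
gripper_width: 0.277
```

```bash
python3 - <<'E'
from h import *
s=get_state();print(s['clock'],s['force'],s['position'],s['eef_rot'],s['wrist_torque'],s['gripper_width'])
th=.16
# block (y,z) mm: pivot left lower (30,0); point (0,16)
import numpy as np
def tcp(th,ry,rz,side):
    # th>0 lean left (top to +y). lower corner `side`(+30 left,-30 right) placed at (ry,rz)
    c,s=np.cos(th),np.sin(th)
    v=np.array([0-side,16.]); # rotation taking z to +y
    w=np.array([c*v[0]+s*v[1], -s*v[0]+c*v[1]])
    return np.array([ry,rz])+w-np.array([0,16])
for t in(.04,.08,.12,.15,.16): print(t,tcp(t,30,0,30))
for t in(.16,.1,.05,0,-.05,-.1,-.15): print(t,tcp(t,-30,8,-30))
E
```

```text
8.85 [-0.46768942 -0.83165151  5.80743929] [0.55858965 0.00828079 0.04096044] [1.79992804e+02 9.41216804e-02 1.61679924e+02] [-0.10406693  0.09164347  0.01615458] 0.2766726642953569
0.04 [0.66382615 1.18688173]
0.08 [1.37458391 2.34626812]
0.12 [2.13113624 3.47630439]
0.15 [2.72787778 4.30348122]
0.16 [2.9322728  4.57518273]
0.16 [2.16590981 3.01609034]
0.1 [1.44745962 4.92506415]
0.05 [0.76217452 6.48062909]
0 [0. 8.]
-0.05 [-0.8371589   9.47937924]
-0.1 [-1.74720971 10.91506914]
-0.15 [-2.72787778 12.30348122]
```

Regripped. Now lean left about the lower-left edge, first part.

Request:
drive_tool:
  linear:
    - [0.0001,0.0003,0.0006]
    - [0.0002,0.0006,0.0012]
    - [0.0003,0.0009,0.0018]
    - [0.0004,0.0013,0.0023]
    - [0.0004,0.0013,0.0023]
  angular:
    - [-0.019,0.006,0]
    - [-0.038,0.0126,0]
    - [-0.057,0.019,0]
    - [-0.076,0.025,0]
    - [-0.076,0.025,0]
  fingers: [1,1,1,1,1]

```text
clock: 9.35
position: [0.5591, 0.0098, 0.0432]
eef_rot: [-175.3, 0.1, 161.8]
force: [-0.2, -1.0, 6.5]
gripper_width: 0.278
```

```bash
cat > st.py <<'E'
from h import *
from scipy.spatial.transform import Rotation as Ro
np.set_printoptions(precision=4,suppress=True)
s=get_state();R=Ro.from_euler('xyz',s['eef_rot'],degrees=True).as_matrix()
X=np.array([.949,-.314,0]);Y=np.array([.314,.949,0]);up=-R[:,2]
d=s['position']-[.5583,.0080,.0405]
print(s['clock'],"force",s['force'],"FY",s['force']@Y,"trq",s['wrist_torque'],"lean",up@Y,"pitchX",up@X,"dx,dy,dz mm",1e3*d@X,1e3*d@Y,1e3*d[2],"w",s['gripper_width']*94)
l=up@Y
y=1e3*d@Y;z=1e3*d[2]
c=np.cos(np.arcsin(l))
for n,v in(("L",30),("R",-30)):
    print(n,"corner dz",z+16-(l*v+16*c),"dy",y+c*v-l*16-v)
E
python3 st.py
```

```text
9.35 force [-0.1909 -0.9975  6.5287] FY -1.0065452665245664 trq [-0.1743  0.1049 -0.0545] lean 0.08154846391054023 pitchX -0.002060911083614491 dx,dy,dz mm 0.19421233113506337 1.9356401891818409 2.7312479878595712 w 26.123616445713232
L corner dz 0.33808403064294623 dy 0.5309460914264825
R corner dz 5.23099186527536 dy 0.7307834417999111
```

Request:
drive_tool:
  linear:
    - [0.0002,0.0004,0.0006]
    - [0.0003,0.0007,0.0012]
    - [0.0004,0.001,0.0016]
    - [0.0005,0.0013,0.002]
    - [0.0005,0.0013,0.002]
  angular:
    - [-0.019,0.006,0]
    - [-0.038,0.0126,0]
    - [-0.053,0.0175,0]
    - [-0.066,0.022,0]
    - [-0.066,0.022,0]
  fingers: [1,1,1,1,1]

```text
clock: 9.85
position: [0.5594, 0.0107, 0.0452]
eef_rot: [-171.3, 0.1, 161.8]
force: [-1.4, -2.0, 6.4]
gripper_width: 0.272
```

```bash
python3 st.py; python3 - <<'E'
from h import *
cv2.imwrite("pics/side8.png",get_image("side")[:,:,::-1]); s=cv2.imread("pics/side8.png")
cv2.imwrite("pics/s8c.png",cv2.resize(s[150:250,210:330],None,fx=6,fy=6,interpolation=2))
E
```

```text
9.85 force [-1.3693 -1.9749  6.4274] FY -2.3041438522497257 trq [-0.3252  0.0837 -0.0462] lean 0.151192376434575 pitchX -0.0016883931914805847 dx,dy,dz mm 0.18049927751563177 2.8842569235801783 4.663129482251255 w 25.611330836481983
L corner dz 0.31128846507378327 dy 0.12030963338988698
R corner dz 9.382831051148285 dy 0.8100481678640676
```

View pics/s8c.png

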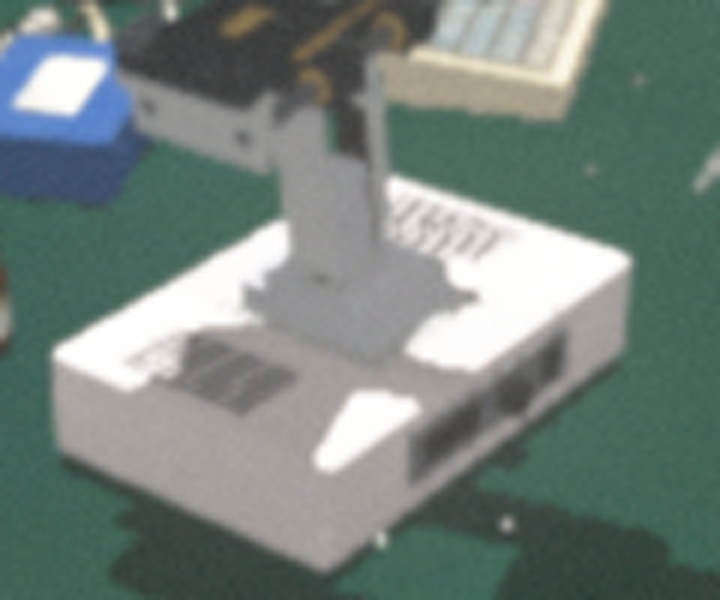

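Leaning left by 0.151 rad: right corner up 9.4 mm, left on the floor, heater flat in the picture. I'll add a touch more, then rotate back about the right edge while keeping it 7–9 mm up.

Request:
drive_tool:
  linear:
    - [0.0001,0.0002,0.0003]
    - [0.0001,0.0002,0.0003]
    - [0.0001,0.0002,0.0003]
  angular:
    - [-0.0095,0.003,0]
    - [-0.0095,0.003,0]
    - [-0.0095,0.003,0]
  fingers: [1,1,1]

```text
clock: 10.2
position: [0.5594, 0.0107, 0.0454]
eef_rot: [-170.8, 0.1, 161.7]
force: [0.7, -1.3, 5.6]
gripper_width: 0.275
```

```bash
python3 st.py
```

```text
10.2 force [ 0.6742 -1.2863  5.553 ] FY -1.0090041603812199 trq [-0.179   0.1151  0.0225] lean 0.16054685025311655 pitchX -0.0016408454311419075 dx,dy,dz mm 0.17762296562846547 2.8963911139263288 4.8933606251695405 w 25.856843988212503
L corner dz 0.28450358300758793 dy -0.061511862807677176
R corner dz 9.91731459819458 dy 0.7167948825606061
```

Request:
drive_tool:
  linear:
    - [-0.0003,-0.001,-0.0001]
    - [-0.0005,-0.0014,0.0003]
    - [-0.0006,-0.0018,0.0009]
    - [-0.0007,-0.0021,0.0014]
    - [-0.0007,-0.0021,0.0014]
  angular:
    - [0.0285,-0.009,0]
    - [0.057,-0.019,0]
    - [0.08,-0.0265,0]
    - [0.104,-0.0345,0]
    - [0.104,-0.0345,0]
  fingers: [1,1,1,1,1]

```text
clock: 10.7
position: [0.5572, 0.0091, 0.0446]
eef_rot: [-177.2, -0.1, 161.6]
force: [3.8, -0.3, -9.6]
gripper_width: 0.274
```

```bash
python3 st.py
```

```text
10.7 force [ 3.8268 -0.2835 -9.5726] FY 0.9325751776948236 trq [ 0.0317 -0.8363  0.0785] lean 0.04885154743980536 pitchX 0.0016264396742894079 dx,dy,dz mm -1.4396181474702616 0.7310110555466842 4.050110880484785 w 25.788481247444565
L corner dz 2.6036676509139376 dy -0.08643219153391613
R corner dz 5.534760497302258 dy -0.014795215446490317
```

The left catch is now resisting (Fz −9.6 N). The arm sags about 2 mm, so I'll compensate z and nudge x back.

Request:
drive_tool:
  linear:
    - [0.0004,-0.0006,0.0012]
    - [0.0007,-0.001,0.0022]
    - [0.0007,-0.001,0.0022]
  angular:
    - [0.024,-0.008,0]
    - [0.0475,-0.016,0]
    - [0.0475,-0.016,0]
  fingers: [1,1,1]

```text
clock: 11.0
position: [0.557, 0.0087, 0.0483]
eef_rot: [179.9, -0.2, 161.6]
force: [-2.3, 2.2, 0.4]
gripper_width: 0.276
```

```bash
python3 st.py;  python3 - <<'E'
from h import *
cv2.imwrite("pics/side9.png",get_image("side")[:,:,::-1]); s=cv2.imread("pics/side9.png")
cv2.imwrite("pics/s9c.png",cv2.resize(s[150:250,210:330],None,fx=6,fy=6,interpolation=2))
E
```

```text
11.0 force [-2.2597  2.1923  0.4102] FY 1.3709711142766114 trq [ 0.6252  0.6214 -0.0083] lean -0.0018331086570783717 pitchX 0.0038459647449507074 dx,dy,dz mm -1.499612165959485 0.24065286160858812 7.793781893241578 w 25.962792064213136
L corner dz 7.848802035275302 dy 0.26993219576927174
R corner dz 7.7388155158506 dy 0.2700330044744135
```

View pics/s9c.png

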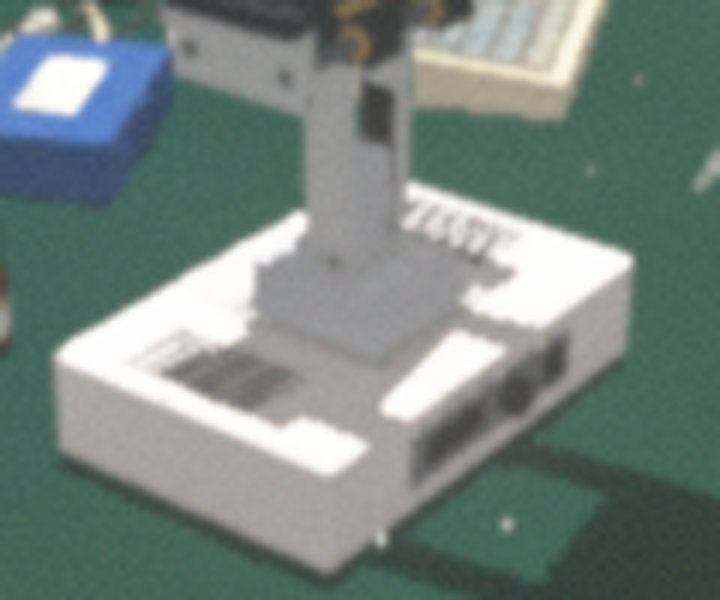

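Request:
drive_tool:
  linear:
    - [0,0,0]
  angular:
    - [0,0,0]
  fingers: [1]

```text
clock: 11.15
position: [0.5583, 0.0086, 0.0495]
eef_rot: [180.0, -0.0, 161.7]
force: [-2.8, 1.7, 2.6]
gripper_width: 0.278
```

```bash
python3 st.py
```

```text
11.15 force [-2.8106  1.702   2.5882] FY 0.7326807329127875 trq [0.5332 0.9556 0.0194] lean -0.0004429031491578482 pitchX 0.0007954773894301537 dx,dy,dz mm -0.22618935065075946 0.5764853167717535 9.048934126927026 w 26.103632714478636
L corner dz 9.062222790707436 dy 0.5835688247101416
R corner dz 9.035648601757966 dy 0.5835747096064168
```

The left catch has let go: both lower corners are about 9 mm up and the vertical force is near zero. Now lean clearly right about the right edge.

Request:
drive_tool:
  linear:
    - [-0.0001,-0.0004,0.0002]
    - [-0.0003,-0.0008,0.0007]
    - [-0.0004,-0.0012,0.0013]
    - [-0.0005,-0.0017,0.002]
    - [-0.0007,-0.0021,0.0026]
    - [-0.0009,-0.0026,0.0033]
    - [-0.0009,-0.0026,0.0033]
    - [-0.0009,-0.0026,0.0033]
  angular:
    - [0.024,-0.008,0]
    - [0.0475,-0.016,0]
    - [0.071,-0.0235,0]
    - [0.095,-0.031,0]
    - [0.118,-0.039,0]
    - [0.142,-0.047,0]
    - [0.142,-0.047,0]
    - [0.142,-0.047,0]
  fingers: [1,1,1,1,1,1,1,1]

```text
clock: 11.95
position: [0.5587, 0.0062, 0.0519]
eef_rot: [171.2, 0.1, 161.6]
force: [0.0, 5.7, 0.8]
gripper_width: 0.274
```

```bash
python3 st.py;  python3 - <<'E'
from h import *
cv2.imwrite("pics/side10.png",get_image("side")[:,:,::-1]); s=cv2.imread("pics/side10.png")
cv2.imwrite("pics/s10c.png",cv2.resize(s[150:250,210:330],None,fx=6,fy=6,interpolation=2))
E
```

```text
11.95 force [0.046  5.699  0.7907] FY 5.422794825241195 trq [ 1.2596  0.1235 -0.01  ] lean -0.15266929321476594 pitchX -0.0017637449236294264 dx,dy,dz mm 0.9171270103118936 -1.556369379249974 11.382997852113247 w 25.713104484034872
L corner dz 16.150639320655706 dy 0.5346593019997599
R corner dz 6.9904817277697475 dy 1.2380193223728
```

View pics/s10c.png

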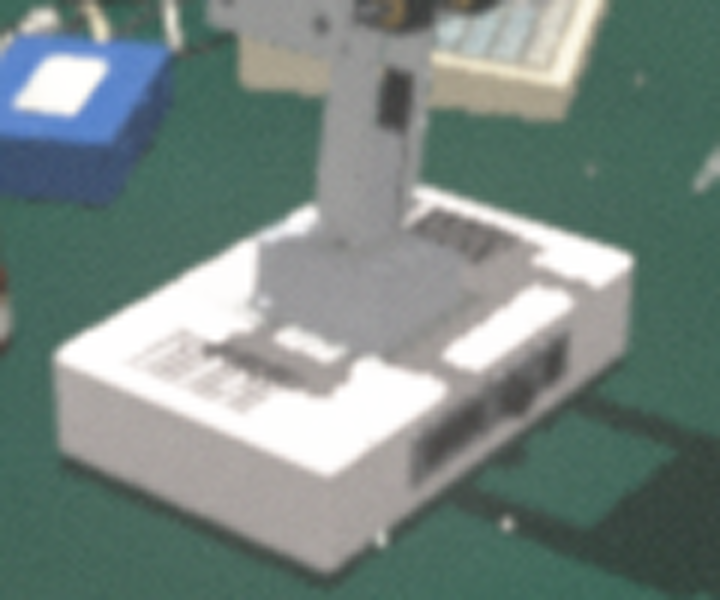

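Leaning right by 0.153 rad: left +16 mm, right +7 mm, heater flat. Now level slowly while rising, watching the force.

Request:
drive_tool:
  linear:
    - [0,0.0006,0.001]
    - [0.0001,0.0012,0.002]
    - [0.0002,0.0018,0.003]
    - [0.0002,0.0022,0.0035]
    - [0.0002,0.0028,0.004]
    - [0.0002,0.0028,0.005]
    - [0.0002,0.0028,0.005]
  angular:
    - [-0.024,0.008,0]
    - [-0.053,0.0175,0]
    - [-0.083,0.0275,0]
    - [-0.112,0.037,0]
    - [-0.142,0.047,0]
    - [-0.142,0.047,0]
    - [-0.142,0.047,0]
  fingers: [1,1,1,1,1,1,1]

```text
clock: 12.7
position: [0.5588, 0.0079, 0.0559]
eef_rot: [179.9, 0.1, 161.7]
force: [2.0, 1.3, -6.8]
gripper_width: 0.272
```

```bash
python3 st.py
```

```text
12.7 force [ 2.0307  1.2509 -6.7743] FY 1.8247742556524305 trq [ 0.293  -0.6846 -0.0317] lean -0.001054867898794891 pitchX -0.0020235758564506497 dx,dy,dz mm 0.4890484480400188 0.09951532842162589 15.376244639747904 w 25.52375069521331
L corner dz 15.407899578684498 dy 0.1163765236034422
R corner dz 15.344607504756805 dy 0.11640990600124468
```

The pull is 6.8 N down, more than the block's 3 N. I'll check the heater before rising further.

```bash
python3 - <<'E'
from h import *
cv2.imwrite("pics/side11.png",get_image("side")[:,:,::-1]); s=cv2.imread("pics/side11.png")
cv2.imwrite("pics/s11c.png",cv2.resize(s[150:250,210:330],None,fx=6,fy=6,interpolation=2))
E
python3 st.py
```

```text
12.75 force [ 3.5978  1.7095 -6.684 ] FY 2.752064996436094 trq [ 0.3991 -0.7035  0.0141] lean -0.001203950961392753 pitchX -0.0018861187161056192 dx,dy,dz mm 0.4490038400578865 0.03467291382739339 15.524459222164506 w 25.641232317541494
L corner dz 15.56058934699383 dy 0.05391438673303739
R corner dz 15.488352289310264 dy 0.05395787168631827
```

View pics/s11c.png

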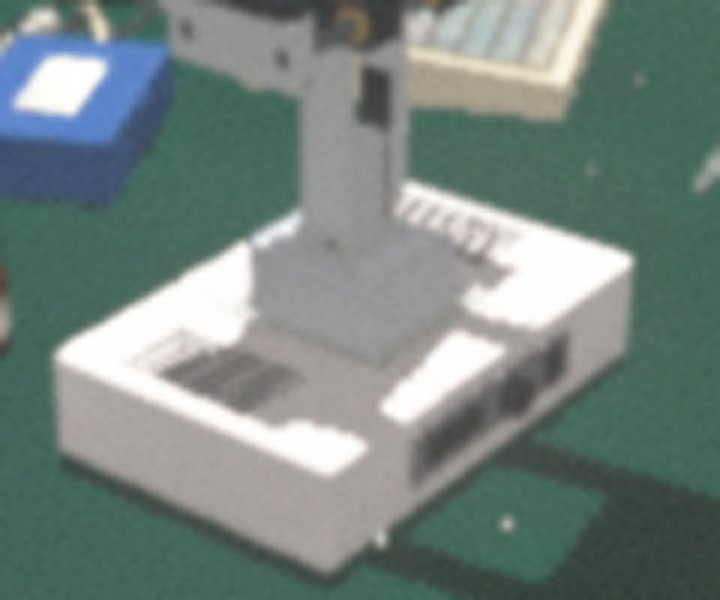

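The heater corners are unchanged at (60,355), (330,570) and (632,262), and the block is higher and level. The extra load looks like rubbing on an x wall (Fx +3.6), so I'll ease +0.6 mm in x and continue slowly.

Request:
drive_tool:
  linear:
    - [0.0006,-0.0002,0.0005]
    - [0.0006,-0.0002,0.002]
    - [0.0006,-0.0002,0.0035]
    - [0.0006,-0.0002,0.005]
    - [0.0006,-0.0002,0.005]
  angular:
    - [0,0,0]
    - [0,0,0]
    - [0,0,0]
    - [0,0,0]
    - [0,0,0]
  fingers: [1,1,1,1,1]

```text
clock: 13.25
position: [0.5583, 0.0082, 0.0623]
eef_rot: [180.0, -0.0, 161.7]
force: [-0.3, 2.1, -1.0]
gripper_width: 0.272
```

```bash
python3 st.py
```

```text
13.25 force [-0.311   2.0665 -0.9999] FY 1.8634844576460945 trq [ 0.5726  0.2683 -0.0301] lean -1.652495246058482e-05 pitchX 0.0004956726496189322 dx,dy,dz mm -0.1210150402848969 0.20916240246268614 21.790071098309287 w 25.57500082478025
L corner dz 21.790566849067694 dy 0.2094267976059463
R corner dz 21.789575351920057 dy 0.20942680579816297
```

Request:
drive_tool:
  linear:
    - [0,0,0]
    - [0,0,0.001]
    - [0,0,0.0025]
    - [0,0,0.004]
    - [0,0,0.0055]
    - [0,0,0.007]
    - [0,0,0.0085]
    - [0,0,0.01]
    - [0,0,0.01]
    - [0,0,0.01]
  angular:
    - [0,0,0]
    - [0,0,0]
    - [0,0,0]
    - [0,0,0]
    - [0,0,0]
    - [0,0,0]
    - [0,0,0]
    - [0,0,0]
    - [0,0,0]
    - [0,0,0]
  fingers: [1,1,1,1,1,1,1,1,1,1]

```text
clock: 14.25
position: [0.5587, 0.0082, 0.0716]
eef_rot: [180.0, 0.0, 161.7]
force: [-0.1, -0.4, -3.4]
gripper_width: 0.274
```

```bash
python3 st.py; python3 - <<'E'
from h import *
cv2.imwrite("pics/side12.png",get_image("side")[:,:,::-1]); s=cv2.imread("pics/side12.png")
cv2.imwrite("pics/s12c.png",cv2.resize(s[150:250,210:330],None,fx=6,fy=6,interpolation=2))
E
```

```text
14.25 force [-0.0997 -0.3782 -3.3603] FY -0.39021137722204974 trq [-0.023  -0.0226 -0.0615] lean -9.871807050795165e-05 pitchX -0.0005203309007549458 dx,dy,dz mm 0.32188261787242356 0.27576933622317346 31.056613650063632 w 25.717994208725482
L corner dz 31.059575270140932 dy 0.27734867917243733
R corner dz 31.053652185910455 dy 0.2773489715301629
```

View pics/s12c.png

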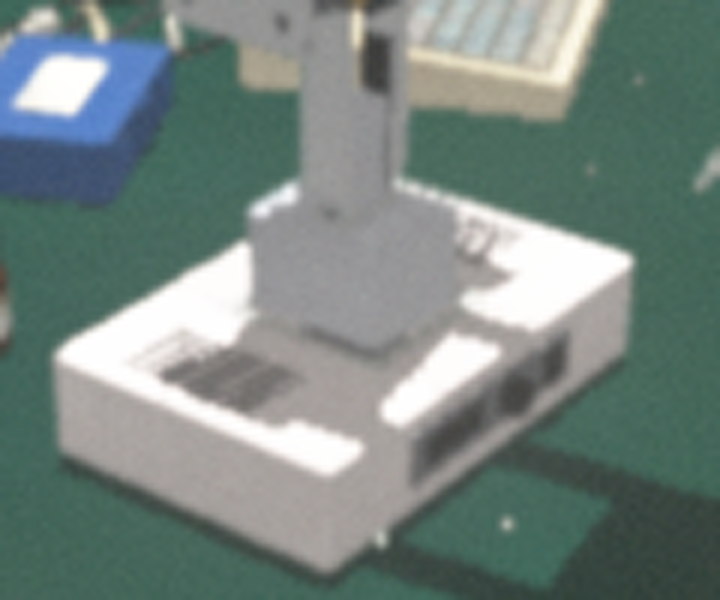

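Now the pull is 3.4 N, the block's weight alone, so it hangs free with its underside at the mouth. I'll raise it to about 15 mm above.

Request:
drive_tool:
  linear:
    - [0,0,0.002]
    - [0,0,0.005]
    - [0,0,0.008]
    - [0,0,0.011]
    - [0,0,0.013]
    - [0,0,0.014]
    - [0,0,0.014]
    - [0,0,0.014]
    - [0,0,0.014]
  angular:
    - [0,0,0]
    - [0,0,0]
    - [0,0,0]
    - [0,0,0]
    - [0,0,0]
    - [0,0,0]
    - [0,0,0]
    - [0,0,0]
    - [0,0,0]
  fingers: [1,1,1,1,1,1,1,1,1]

```text
clock: 15.2
position: [0.5585, 0.0082, 0.0854]
eef_rot: [180.0, 0.0, 161.7]
force: [0.2, 0.5, -3.4]
gripper_width: 0.271
```

```bash
python3 st.py; python3 - <<'E'
from h import *
cv2.imwrite("pics/side13.png",get_image("side")[:,:,::-1]); s=cv2.imread("pics/side13.png")
cv2.imwrite("pics/s13c.png",cv2.resize(s[150:250,210:330],None,fx=6,fy=6,interpolation=2))
E
```

```text
15.2 force [ 0.2053  0.4763 -3.4345] FY 0.516508978121848 trq [0.0366 0.0288 0.0495] lean -0.00010371986553855243 pitchX -8.146145028135356e-05 dx,dy,dz mm 0.13154547346387646 0.2597234407504207 44.85319950557679 w 25.435120164812464
L corner dz 44.85631118760543 dy 0.2613827972318745
R corner dz 44.85008799567312 dy 0.26138311996619734
```

View pics/s13c.png

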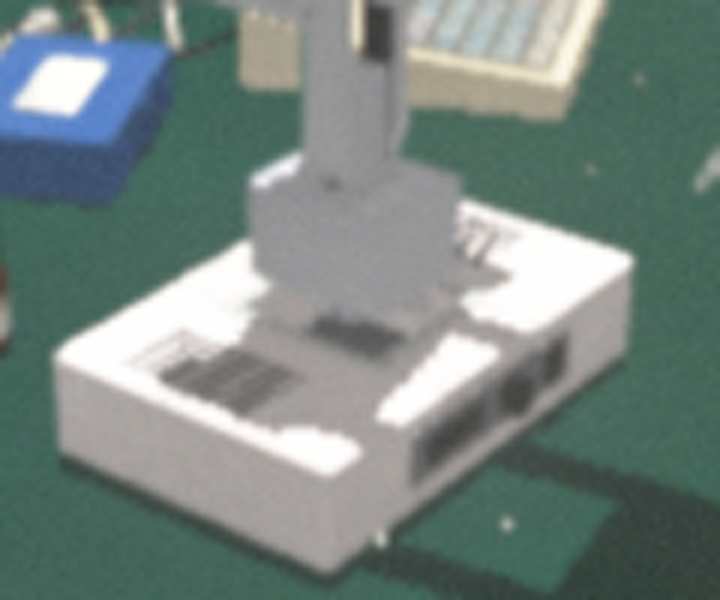

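View pics/side13.png

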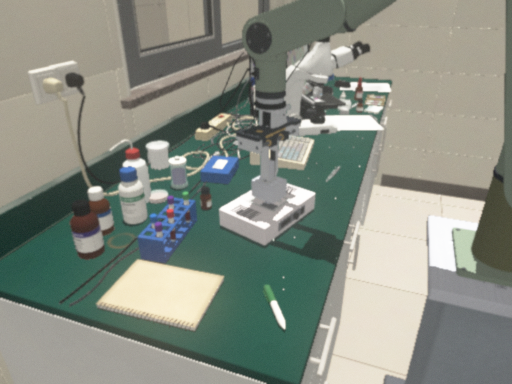

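```bash
python3 - <<'E'
from h import *
X=np.array([.949,-.314,0]);Y=np.array([.314,.949,0]);c=np.array([.5585,.0082,0])
for z in(.064,.069,.074): print(z,(proj("side",[c+[0,0,z]-.035*X+.030*Y,c+[0,0,z]+.035*X+.030*Y])-[210,150])*6)
a,b=cv2.imread("pics/side0.png")[215:245,205:330],cv2.imread("pics/side13.png")[215:245,205:330]
print(cv2.phaseCorrelate(a.mean(2),b.mean(2)))
E
```

```text
0.064 [[373.68985452 333.90797953]
 [246.42336275 284.89675116]]
0.069 [[373.87911937 323.66504464]
 [246.32322423 274.92187043]]
0.074 [[374.06928808 313.37484922]
 [246.22261711 264.90260451]]
((0.8520599605738184, 0.2034767564072606), 0.7652218413926445)
```

The block underside reads z≈0.07 in the picture, about 15 mm above the well. It is level, steady and still gripped, so I'll hand in.

```bash
python3 -c "
from bench import *
print(hand_in())"
```

```text
the job is handed in; nothing more can be done
None
```

The block is free and the arm is holding it level, about 15 mm above the well, with the job handed in at about 15.3 s of the 38 s.

**What I did:** I gripped the post across its 26 mm width.
- **Left lean:** I leaned the block left to 0.16 rad, which raised the right side 9.9 mm.
- **Way back:** I turned it back with the right side kept at least about 5.5 mm up.
- **Right lean:** I leaned it right to 0.15 rad, with the left side at +16 mm and the right at +7 mm.
- **Lift:** I levelled it and raised it out of the well.

**Last checks:** The tilt was under 0.001 rad. The downward force was 3.4 N, about the block's own weight, and the jaw opening was about 25.4–26 mm on the 26 mm post. The side picture puts the block's underside at about 0.07 m. The heater is flat, and the bystanders that I could see look untouched.

**What disagreed or fell short:**
- **TCP offset:** The reported tool position was a point about 40 mm beyond the real fingertips, along the tool. I found this in the pictures and confirmed it with a tilt in free air. The first grip was correct, but I released it to make that test and then gripped again.
- **Left catch:** It let go as the block came back through level, before the clear right lean was reached.
- **Rubbing:** There was brief rubbing, up to 6.8 N of pull, around 15 mm up.
- **Heater shift:** An image comparison suggests it may have moved up to about 0.85 px (roughly 2 mm). Its corners matched within about 0.3 px, and moving shadows may explain the rest.

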